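# Match the missing drawer knob

### The arm

A 6-joint arm with a two-finger parallel gripper is mounted at the origin on the work surface. World frame = base frame: x ahead of the robot, y to its left, z up, the work surface at z = 0. Lengths are in m, angles in degrees, forces in N, time in s.
With the tool pointing down it reaches from about 0.4 to 0.825 m from the base axis. Payload 7 kg.
Tool frame: the origin (TCP) lies on the centre line of the jaws, within the pads' length; the fingertips stand 8 mm ahead of it and the grasp point (between the pads) lies 11 mm behind it; z points along the fingers, y is the line along which they close (so a half turn about z gives the same grasp; the last joint's range is limited). The gripper opens to 88 mm and grips with 3 to 60 N. Pads are 19 mm wide; open, the fingers measure 130 mm over their backs; the gripper's body (78 mm by 193 mm) begins 47 mm behind the grasp point.
Start: joints at [83.887, 20.546, 0.682, 0, -70.136, -16.507], TCP at [0.26, 0.623, 0.196] pointing down, gripper open.
Joint ranges: [-176.03, 176.03], [-82.01, 121.73], [-58.28, 71.71], [-173.87, 95.51], [-174.79, -0.11], [-173.66, 173.66]. Speed limits (degrees/s): [136.94, 136.94, 172.46, 180, 180, 180].

### API

Orientations are given as [roll, pitch, yaw] about the fixed x, y, z axes, in that order (R = Rz(yaw) Ry(pitch) Rx(roll)).
In Python, from plant import telemetry, viewer, close_job, models gives the robot as it stands.
- The arm moves only by the shell command python3 -m handwheel 'ROWS' [FORCE]. ROWS is JSON, a list of rows, each an object with "grip": the closure, from -1 (fully open) to 1 (shut); "travel": the shift along the tool's x, y, z as a fraction of full scale, a list of three; "spin": the turn about the tool's z as a fraction of full scale. A call has 1 to 8 rows; each row shifts and turns the commanded pose from where the row before left it, along the tool's axes as they then stand; what a row does not reach is not made up. Full scale, the value 1, is 0.025 m for a shift and 5 degrees for a turn. A row lasts 1/8 s, in which the tool goes at most 62.5 mm and 10.7 degrees, less where a joint would pass 70% of its speed; a pose out of reach is approached as far as the arm can. A call with a number of a shift or a turn outside -1 to 1 is refused whole. A call with a gripper value outside its range is refused whole. The fingers move at their own pace and stop on an object; FORCE is the grip in N (left out, the last holds). Time passes only in rows, so rows that do not move let the fingers close. It gives the time, the measured TCP pose, the force, the opening and the grip force at its end, in the units of the state.
- telemetry.get_state(): the state, without advancing time (a new reading comes with each control period).
- viewer.capture(name): name is "scene" or "top" or "wrist"; returns the picture (384x512x3 uint8, red, green, blue); there is no depth.
- viewer.calibration(name): a dict with "fx", "fy", "cx", "cy" (pixels), "k1" (the pictures are not rectified: a ray, as slopes to the right and down, at radius r is drawn at 1 + k1 r^2 times it, then the intrinsics apply), "T" (4x4, takes a point from camera to world coordinates); the wrist camera has in their place "T_tool_cam" (4x4, takes a point from camera to tool coordinates, whose origin is the TCP and whose axes are the flange's). Camera axes: x right, y down, z forward; pixel columns grow to the right and rows downward; lengths in m; the calibration is good to about 2 mm. A picture is of the moment at which its call begins: read the wrist's pose just before it. calibration takes no time and is no camera call.
- close_job(): hands the job in; it is judged then, once.
Trained networks look in the newest picture that a camera, given by its name, has taken for a name from the list of things; names that differ only in an ending like _2 or _b are one class to them, and where a whole thing is asked for, a point or a joint stands for the part that bears it (a point fixed in the world has none). Each returns a list of dicts, best first, with "p" (0 to 1); they miss things now and then, are a little off and sometimes report something else, mostly with a low value. They report only what shows in the picture. A call takes as long as a camera call. They do not tell look-alikes from the thing itself.
- models.find_in(camera, thing): "position" ([column, row] in pixels, amid what is visible of it).
The state is a dict: "time_s": time; "joints": joint angles; "qd": joint speeds; "joint_torque": joint torques, N m; "tcp_pos": TCP position; "eef_rot": TCP orientation; "contact_force": force on the tool from outside, world axes, zero at the start; "moment": the same for the moment, N m; "gripper_width": finger opening in m; "gripper_force": force on a finger pad.
Only numpy, scipy, OpenCV 4.12 (cv2) and the standard library are available. Lean on these libraries where they do the work, as an engineer would, in place of code of your own. Each camera call takes 0.05 s, during which the arm holds its last target. There are 200 camera calls.

### The job

The blue drawer front lying on the restorer's bench has one knob fitted and one bare black backplate. Look whether the fitted knob is the round brass kind or the straight steel kind, pick the loose knob of the same kind from the bench, and set it down gently, upright and centred on the bare backplate. Leave the other loose brass or steel knob standing where it is.

Things in the scene. Friction and masses are not known exactly. Their poses are not given: they have to be found in the camera images.
- bare_seat (a point): Centre of the bare black backplate (flush 48 mm disc) on top of the blue drawer front, a fixed slab 110 x 270 x 20 mm lying flat, so 20 mm above the bench. z up; y runs along the slab to the other backplate 140 mm away, where a knob is fitted; the slab ends 65 mm the other way. Its place and yaw vary.
- fitted_brass: Fixed upright brass knob, shape and size as loose_brass; origin at the centre of its foot, z up. It is either fitted on the blue front (140 mm from bare_seat) or on a plywood sample board farther left, over 250 mm from bare_seat, with other knobs. If it is on the sample board, the knob fitted on the blue front is the steel kind.
- loose_brass: Loose round brass knob, about 41 mm high: foot 34 mm across, narrow neck, then a rounded head 40 mm across with a straight upright band from 20 to 34 mm above the foot; 0.1 to 0.2 kg, standing upright on the bench; origin at the centre of its foot, z up. Its place on the bench varies.
- loose_steel: Loose straight steel knob, 40 mm high: foot 32 mm across, narrow neck, then a straight-sided flat-topped head 36 mm across from 17 to 40 mm above the foot; 0.1 to 0.2 kg, standing upright on the bench; origin at the centre of its foot, z up. Its place on the bench varies. Loose blue and black knobs stand about too and are not wanted.
Things that resemble listed ones, but are neither listed nor needed, are in the scene too. What is shaped like the loose_brass but purple is not meant.

How it is judged (in metres and radians):
At the end, for the whole second after the job is handed in: The loose knob of the kind fitted on the blue front stands at rest on the bare backplate, upright (10 degrees), foot on the surface (4 mm) and within 15 mm of its centre; the other loose brass or steel knob stands upright (10 degrees) within 30 mm of its start (((horizontal distance between fitted_brass and bare_seat below 0.2 m and horizontal distance between loose_brass and bare_seat below 0.015 m and z of loose_brass in the frame of bare_seat between -0.004 and 0.004 m and angle between each of loose_brass, loose_steel's own z axis and vertical below 0.17 rad and linear speed of loose_brass below 0.02 m/s and distance of loose_steel from where it was at the start of the episode below 0.03 m) or (not (horizontal distance between fitted_brass and bare_seat below 0.2 m) and horizontal distance between loose_steel and bare_seat below 0.015 m and z of loose_steel in the frame of bare_seat between -0.004 and 0.004 m and angle between each of loose_steel, loose_brass's own z axis and vertical below 0.17 rad and linear speed of loose_steel below 0.02 m/s and distance of loose_brass from where it was at the start of the episode below 0.03 m))); the robot touches nothing.
It fails at once if a knob is dropped or slammed onto the backplate (faster than 0.5 m/s within 20 mm of it) ((distance between loose_brass and bare_seat below 0.02 m and linear speed of loose_brass above 0.5 m/s) or (distance between loose_steel and bare_seat below 0.02 m and linear speed of loose_steel above 0.5 m/s)).
It also fails if it takes over 42 s, if anything falls off the work surface, if the arm or the gripper's body presses on something with over 40 N, if the wrist force passes 120 N, or if a joint passes its speed limit or range.

## Working session

There is one attempt and no reset: what is moved stays moved. The work goes in short steps, Python scripts to look and compute and a shell command to move; the robot and the scene stay as the last step left them, time stands still between calls to the robot, and variables do not carry over. Pictures are saved under pics/ and viewed, at most 12 in all, crops included, and the job is handed in when it is done.

```bash
mkdir -p pics; cat > h.py <<'E'
import numpy as np, cv2
from plant import telemetry, viewer, models
from scipy.spatial.transform import Rotation as R
def ray(cam,px,st=None):
    c=viewer.calibration(cam); K=np.array([[c['fx'],0,c['cx']],[0,c['fy'],c['cy']],[0,0,1]])
    p=cv2.undistortPoints(np.array([[px]],float),K,np.array([c['k1'],0,0,0,0.]))[0,0]
    if cam=='wrist':
        T=np.eye(4);T[:3,:3]=R.from_euler('xyz',st['eef_rot'],degrees=True).as_matrix();T[:3,3]=st['tcp_pos'];T=T@np.array(c['T_tool_cam'])
    else: T=np.array(c['T'])
    return T[:3,3],T[:3,:3]@np.array([p[0],p[1],1])
def at(cam,px,z,st=None):
    o,d=ray(cam,px,st); return o+d*(z-o[2])/d[2]
def save(cam,n):
    im=viewer.capture(cam); cv2.imwrite(f'pics/{n}.png',cv2.cvtColor(im,cv2.COLOR_RGB2BGR)); return im
E
python3 - <<'E'
from h import *
s=telemetry.get_state();print(s['tcp_pos'],s['eef_rot'],s['time_s'])
for c in ['top','scene']:
    save(c,c+'0')
    for t,z in [('bare_seat',.02),('fitted_brass',.06),('loose_brass',.03),('loose_steel',.03)]:
        for r in models.find_in(c,t)[:5]: print(c,t,round(r['p'],2),np.round(r['position']),at(c,r['position'],z).round(3))
a=cv2.imread('pics/top0.png');b=cv2.imread('pics/scene0.png')
E
```

```text
[0.25942456 0.62254771 0.19471855] [ 1.79903673e+02 -7.38002102e-03 -2.26254818e+01] 0.0
top bare_seat 0.95 [216. 242.] [0.466 0.097 0.02 ]
top fitted_brass 0.62 [183. 245.] [0.457 0.169 0.06 ]
top loose_brass 0.7 [331. 137.] [ 0.732 -0.187  0.03 ]
top loose_brass 0.59 [317. 174.] [ 0.635 -0.149  0.03 ]
top loose_brass 0.55 [307. 206.] [ 0.556 -0.125  0.03 ]
top loose_brass 0.27 [182. 243.] [0.463 0.175 0.03 ]
top loose_steel 0.59 [362. 224.] [ 0.512 -0.259  0.03 ]
scene bare_seat 0.76 [311. 211.] [0.475 0.113 0.02 ]
scene loose_brass 0.72 [185. 207.] [ 0.716 -0.112  0.03 ]
scene loose_brass 0.71 [227. 184.] [ 0.573 -0.11   0.03 ]
scene loose_brass 0.7 [203. 190.] [ 0.639 -0.135  0.03 ]
scene loose_steel 0.43 [213. 154.] [ 0.512 -0.25   0.03 ]
```

View pics/top0.png

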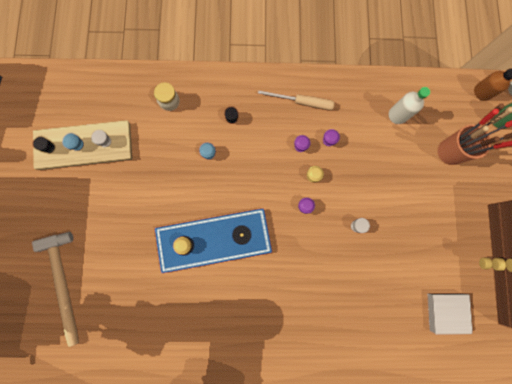

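View pics/scene0.png

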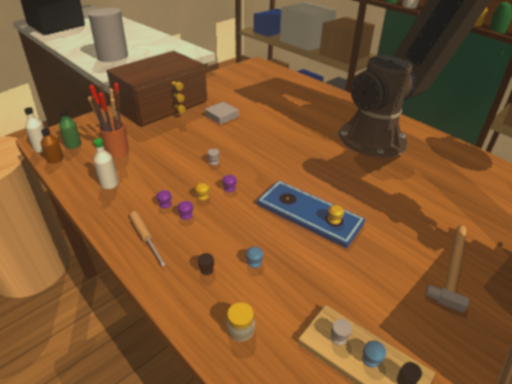

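The top view shows a brass knob on the blue front at (182,245), and the bare backplate at (242,235). The loose brass knob is at (315,174) with purple look-alikes around it, and the loose steel one is at (362,226). So brass is the one to pick, gripping along world y. That means squaring the yaw and moving over to it.

```bash
python3 -m handwheel '[{"grip":-1,"travel":[0,0,0],"spin":-0.9},{"grip":-1,"travel":[0,0,0],"spin":-0.9},{"grip":-1,"travel":[0,0,0],"spin":-0.9},{"grip":-1,"travel":[0,0,0],"spin":-0.9},{"grip":-1,"travel":[0,0,0],"spin":-0.9},{"grip":-1,"travel":[0.5,1,0],"spin":0},{"grip":-1,"travel":[0.5,1,0],"spin":0},{"grip":-1,"travel":[0.5,1,0],"spin":0}]' 20
python3 -m handwheel '[{"grip":-1,"travel":[0.5,1,0],"spin":0},{"grip":-1,"travel":[0.5,1,0],"spin":0},{"grip":-1,"travel":[0.5,1,0],"spin":0},{"grip":-1,"travel":[0.5,1,0],"spin":0},{"grip":-1,"travel":[0.5,1,0],"spin":0},{"grip":-1,"travel":[0.5,1,0],"spin":0},{"grip":-1,"travel":[0.5,1,0],"spin":0},{"grip":-1,"travel":[0.5,1,0],"spin":0}]'
python3 - <<'E'
from h import *
print(at('top',[242,235],.02),at('top',[182,245],.055),at('top',[315,174],.035))
E
```

```text
time_s: 1.5
tcp_pos: [0.2973, 0.5471, 0.1957]
eef_rot: [-180.0, -0.0, -0.1]
contact_force: [1.2, -0.2, 1.4]
gripper_width: 0.0878
gripper_force: 0.0
time_s: 2.5
tcp_pos: [0.3972, 0.346, 0.1957]
eef_rot: [-180.0, -0.0, -0.1]
contact_force: [0.9, 0.1, 0.1]
gripper_width: 0.0876
gripper_force: 0.0
[0.48337067 0.0339435  0.02      ] [0.45806678 0.17154148 0.055     ] [ 0.63377832 -0.14403451  0.035     ]
```

```bash
python3 -m handwheel '[{"grip":-1,"travel":[0.3,1,0],"spin":0},{"grip":-1,"travel":[0.3,1,0],"spin":0},{"grip":-1,"travel":[0.3,1,0],"spin":0},{"grip":-1,"travel":[0.3,1,0],"spin":0},{"grip":-1,"travel":[0.3,1,0],"spin":0},{"grip":-1,"travel":[0.3,1,0],"spin":0},{"grip":-1,"travel":[0.3,1,0],"spin":0},{"grip":-1,"travel":[0.3,1,0],"spin":0}]'
python3 -m handwheel '[{"grip":-1,"travel":[0.3,1,0],"spin":0},{"grip":-1,"travel":[0.3,1,0],"spin":0},{"grip":-1,"travel":[0.3,1,0],"spin":0},{"grip":-1,"travel":[0.3,1,0],"spin":0},{"grip":-1,"travel":[0,0,0],"spin":0}]'
python3 - <<'E'
from h import *
s=telemetry.get_state();save('wrist','w0')
print(s['tcp_pos'])
for t,z in [('bare_seat',.02),('loose_brass',.027)]:
    for r in models.find_in('wrist',t)[:5]: print(t,round(r['p'],2),np.round(r['position']),at('wrist',r['position'],z,s).round(3))
E
```

```text
time_s: 3.5
tcp_pos: [0.4562, 0.1459, 0.1957]
eef_rot: [-180.0, -0.0, -0.1]
contact_force: [0.2, -0.4, 1.0]
gripper_width: 0.0876
gripper_force: 0.0
time_s: 4.12
tcp_pos: [0.4858, 0.0456, 0.1956]
eef_rot: [180.0, 0.0, -0.3]
contact_force: [0.2, -0.0, -1.0]
gripper_width: 0.0877
gripper_force: 0.0
[0.48584377 0.04556367 0.19559293]
bare_seat 0.92 [216. 173.] [0.481 0.09  0.02 ]
loose_brass 0.84 [383. 112.] [ 0.56  -0.121  0.027]
loose_brass 0.63 [406.  48.] [ 0.635 -0.142  0.027]
```

View pics/w0.png

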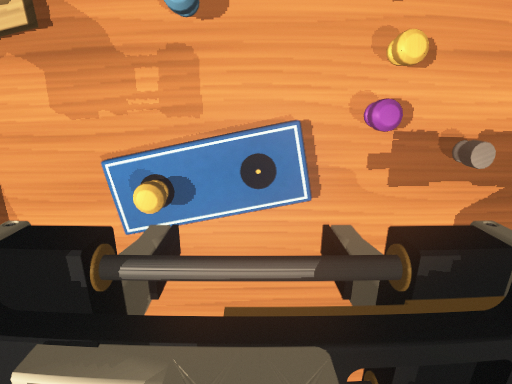

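The wrist view shows the bare backplate at (258,171), the loose brass knob at (410,47) and a purple one at (384,115). I'll move up short of the brass knob and look from there.

```bash
python3 - <<'E'
from h import *
print(at('wrist',[258,171],.02,telemetry.get_state()))
E
python3 -m handwheel '[{"grip":-1,"travel":[0.4,0.95,0],"spin":0},{"grip":-1,"travel":[0.4,0.95,0],"spin":0},{"grip":-1,"travel":[0.4,0.95,0],"spin":0},{"grip":-1,"travel":[0.4,0.95,0],"spin":0},{"grip":-1,"travel":[0.4,0.95,0],"spin":0},{"grip":-1,"travel":[0.4,0.95,0],"spin":0},{"grip":-1,"travel":[0.4,0.95,0],"spin":0},{"grip":-1,"travel":[0.4,0.95,0],"spin":0}]'
python3 -m handwheel '[{"grip":-1,"travel":[0,0,0],"spin":0}]'
python3 - <<'E'
from h import *
s=telemetry.get_state();save('wrist','w1')
print(s['tcp_pos'])
for t,z in [('loose_brass',.027)]:
    for r in models.find_in('wrist',t)[:5]: print(t,round(r['p'],2),np.round(r['position']),at('wrist',r['position'],z,s).round(3))
E
```

```text
[0.48360551 0.03598646 0.02      ]
time_s: 5.28
tcp_pos: [0.5659, -0.1426, 0.1957]
eef_rot: [-180.0, -0.0, -0.1]
contact_force: [0.3, -0.5, 0.3]
gripper_width: 0.0877
gripper_force: 0.0
time_s: 5.4
tcp_pos: [0.5658, -0.1431, 0.1952]
eef_rot: [180.0, 0.0, -0.2]
contact_force: [0.6, -0.1, 0.1]
gripper_width: 0.0878
gripper_force: 0.0
[ 0.56582223 -0.14313258  0.1951924 ]
loose_brass 0.85 [233. 177.] [ 0.557 -0.122  0.027]
loose_brass 0.83 [253. 115.] [ 0.635 -0.148  0.027]
loose_brass 0.82 [220.  45.] [ 0.715 -0.109  0.027]
loose_brass 0.62 [290.  30.] [ 0.731 -0.191  0.027]
```

View pics/w1.png

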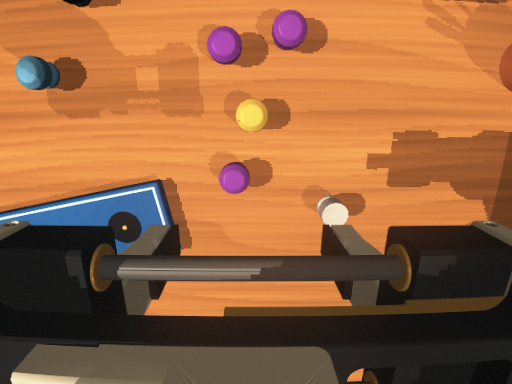

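Brass is at (252,116), which is about (0.634, -0.147). The gripper path along y is clear, so I'll go down.

```bash
python3 -m handwheel '[{"grip":-1,"travel":[0.9,0.05,0],"spin":0},{"grip":-1,"travel":[0.9,0.05,0],"spin":0},{"grip":-1,"travel":[0.9,0.05,0.4],"spin":0},{"grip":-1,"travel":[0,0,1],"spin":0},{"grip":-1,"travel":[0,0,1],"spin":0},{"grip":-1,"travel":[0,0,1],"spin":0},{"grip":-1,"travel":[0,0,1],"spin":0},{"grip":-1,"travel":[0,0,0],"spin":0}]'
python3 - <<'E'
from h import *
s=telemetry.get_state();save('wrist','w2')
print(s['tcp_pos'])
for t,z in [('loose_brass',.027)]:
    for r in models.find_in('wrist',t)[:5]: print(t,round(r['p'],2),np.round(r['position']),at('wrist',r['position'],z,s).round(3))
E
```

```text
time_s: 6.5
tcp_pos: [0.6314, -0.1453, 0.0839]
eef_rot: [-180.0, 0.2, -0.1]
contact_force: [0.3, -0.2, -0.3]
gripper_width: 0.0876
gripper_force: 0.0
[ 0.63138155 -0.14533334  0.08391299]
loose_brass 0.96 [304.  79.] [ 0.731 -0.191  0.027]
loose_brass 0.9 [209.  98.] [ 0.717 -0.112  0.027]
loose_brass 0.83 [228. 251.] [ 0.575 -0.125  0.027]
loose_brass 0.75 [247. 194.] [ 0.633 -0.144  0.027]
```

View pics/w2.png

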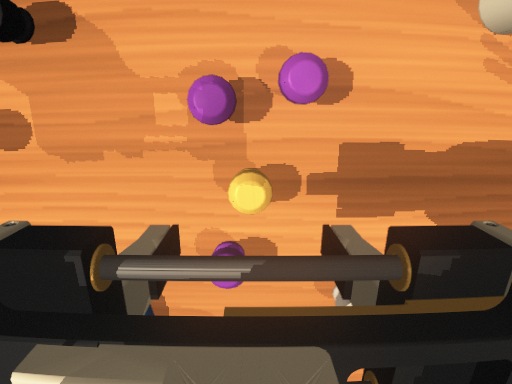

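The brass knob is at (250,192), centred between the jaws (finger centre is near column 250). Lower the rest of the way and grip.

```bash
python3 -m handwheel '[{"grip":-1,"travel":[0.1,0.02,0.9],"spin":0},{"grip":-1,"travel":[0,0,0.9],"spin":0},{"grip":-1,"travel":[0,0,0.5],"spin":0},{"grip":-1,"travel":[0,0,0.35],"spin":0},{"grip":-1,"travel":[0,0,0],"spin":0}]'
python3 -m handwheel '[{"grip":1,"travel":[0,0,0],"spin":0},{"grip":1,"travel":[0,0,0],"spin":0},{"grip":1,"travel":[0,0,0],"spin":0},{"grip":1,"travel":[0,0,0],"spin":0},{"grip":1,"travel":[0,0,0],"spin":0},{"grip":1,"travel":[0,0,0],"spin":0}]' 20
```

```text
time_s: 7.22
tcp_pos: [0.6356, -0.147, 0.0195]
eef_rot: [180.0, 0.0, -0.1]
contact_force: [0.3, 0.5, -0.6]
gripper_width: 0.088
gripper_force: 0.0
time_s: 7.98
tcp_pos: [0.6355, -0.147, 0.0194]
eef_rot: [180.0, 0.0, -0.1]
contact_force: [0.4, 0.3, -0.7]
gripper_width: 0.0327
gripper_force: 0.0
```

```bash
python3 - <<'E'
from h import *
s=telemetry.get_state();a=save('wrist','w3');print(s['gripper_width'],s['gripper_force'])
for t,z in [('loose_brass',.027)]:
    for r in models.find_in('wrist',t)[:5]: print(t,round(r['p'],2),np.round(r['position']),at('wrist',r['position'],z,s).round(3))
E
```

```text
0.03267050420456582 0.0
loose_brass 0.93 [226. 294.] [ 0.577 -0.13   0.027]
loose_brass 0.88 [319.  74.] [ 0.733 -0.19   0.027]
loose_brass 0.72 [189. 102.] [ 0.716 -0.11   0.027]
loose_brass 0.67 [247. 220.] [ 0.638 -0.146  0.027]
```

View pics/w3.png

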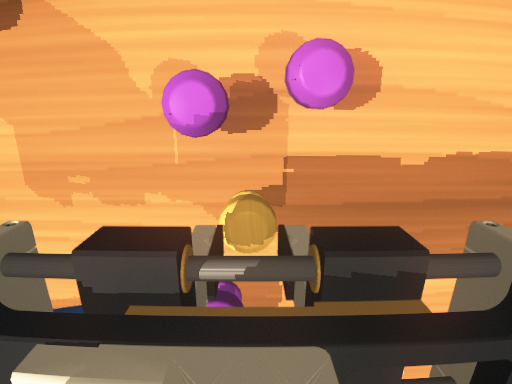

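```bash
python3 -m handwheel '[{"grip":1,"travel":[0,0,0],"spin":0}]' 20; python3 - <<'E'
from h import *
s=telemetry.get_state()
c=viewer.calibration('wrist');T=np.eye(4);T[:3,:3]=R.from_euler('xyz',s['eef_rot'],degrees=True).as_matrix();T[:3,3]=s['tcp_pos'];T=np.linalg.inv(T@np.array(c['T_tool_cam']))
def pr(p):
    q=T@np.r_[p,1];x,y=q[0]/q[2],q[1]/q[2];k=1+c['k1']*(x*x+y*y);return (c['fx']*x*k+c['cx'],c['fy']*y*k+c['cy'])
t=s['tcp_pos']
for dx in (0,.01,.02): print(dx,[np.round(pr([t[0]+dx,t[1]+dy,.035])) for dy in (-.02,0,.02)])
print([np.round(pr([t[0],t[1]+dy,.027])) for dy in (-.0163,.0163)])
E
```

```text
time_s: 8.2
tcp_pos: [0.6355, -0.147, 0.0194]
eef_rot: [-180.0, 0.0, -0.1]
contact_force: [0.9, 0.9, -0.5]
gripper_width: 0.015
gripper_force: 0.0
0 [array([278., 227.]), array([249., 227.]), array([219., 227.])]
0.01 [array([279., 213.]), array([249., 213.]), array([218., 213.])]
0.02 [array([279., 199.]), array([248., 199.]), array([218., 199.])]
[array([272., 223.]), array([225., 223.])]
```

```bash
python3 - <<'E'
from h import *
s=telemetry.get_state();print(s['gripper_width'],s['gripper_force'],s['tcp_pos'])
a=viewer.capture('wrist');b=viewer.capture('scene')[120:250,130:300];b=cv2.resize(b,None,fx=2.3,fy=2.3)
c=np.zeros((384,512+b.shape[1],3),np.uint8);c[:,:512]=a;c[:b.shape[0],512:]=b
c=cv2.resize(c,(800,int(384*800/c.shape[1])))
cv2.imwrite('pics/w4.png',c[:,:,::-1])
E
```

```text
0.015034337758931846 0.0 [ 0.63546841 -0.14698984  0.01939889]
```

View pics/w4.png

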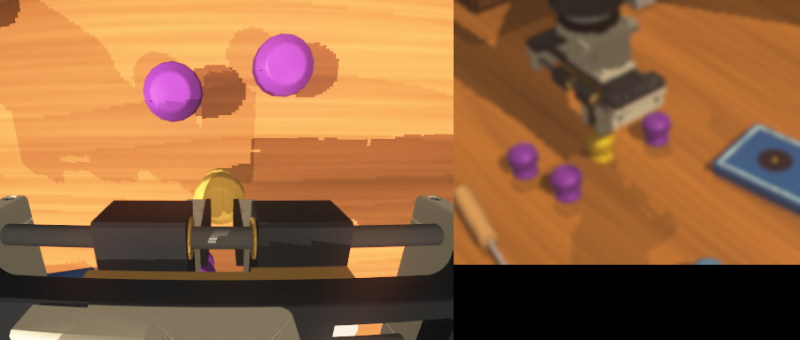

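```bash
python3 - <<'E'
from h import *
c=viewer.calibration('wrist');Tc=np.array(c['T_tool_cam']);print(Tc.round(3),c['fx'])
T=np.linalg.inv(Tc)
for z in (.008,-.011,-.022,-.035,-.05):
  o=[]
  for x in (-.0095,.0095):
   for y in (-.0075,.0075):
    q=T@np.array([x,y,z,1]);x_,y_=q[0]/q[2],q[1]/q[2];k=1+c['k1']*(x_*x_+y_*y_);o+=[(int(c['fx']*x_*k+c['cx']),int(c['fy']*y_*k+c['cy']))]
  print(z,o)
b=viewer.capture('scene')[140:220,160:250]
a=viewer.capture('wrist')[180:340,170:330]
cv2.imwrite('pics/w5.png',np.hstack([cv2.resize(a,(400,400),interpolation=2),cv2.resize(b,(400,400),interpolation=2)])[:,:,::-1])
E
```

```text
[[ 0.001 -0.96  -0.281  0.075]
 [ 1.     0.001  0.     0.001]
 [ 0.    -0.281  0.96  -0.189]
 [ 0.     0.     0.     1.   ]] 281.4591661623615
0.008 [(238, 226), (258, 226), (238, 202), (258, 202)]
-0.011 [(237, 237), (259, 237), (237, 211), (259, 211)]
-0.022 [(237, 244), (259, 244), (236, 217), (260, 217)]
-0.035 [(236, 254), (260, 254), (235, 225), (261, 225)]
-0.05 [(234, 267), (261, 267), (234, 236), (262, 236)]
```

View pics/w5.png

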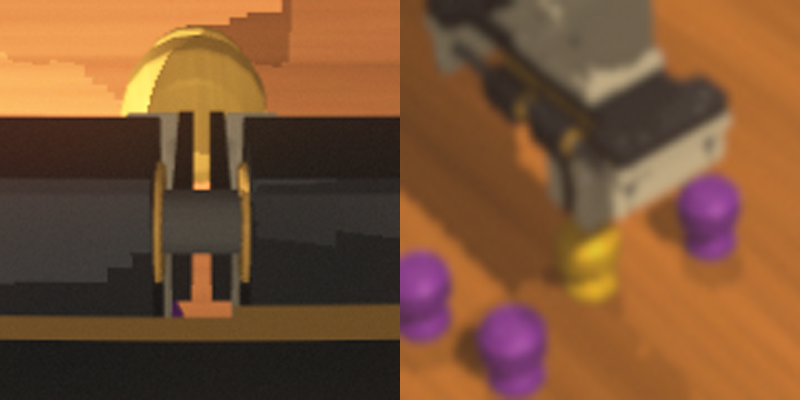

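```bash
python3 - <<'E'
from h import *
s=telemetry.get_state();t=s['tcp_pos']
c=viewer.calibration('scene');T=np.linalg.inv(np.array(c['T']))
def pr(p):
    q=T@np.r_[p,1];x,y=q[0]/q[2],q[1]/q[2];k=1+c['k1']*(x*x+y*y);return np.round([c['fx']*x*k+c['cx'],c['fy']*y*k+c['cy']],1)
for z in (0,.0115,.041,.05,.06): print(z,pr([t[0],t[1],z]),pr([t[0]-.02,t[1],z]))
print(s['joints'],s['gripper_width'],s['contact_force'])
E
```

```text
0 [202.1 195.5] [207.7 192.4]
0.0115 [201.8 192.4] [207.5 189.3]
0.041 [201.  184.1] [206.8 181. ]
0.05 [200.8 181.5] [206.6 178.5]
0.06 [200.5 178.6] [206.4 175.6]
[ 4.07817489e+00  2.71839928e+01 -1.40548144e+01 -1.18752333e-03
 -4.87606041e+01  8.58016140e+01] 0.0019176996147101683 [-0.95525999 -0.31745377  0.57805276]
```

The images agree that the fingertips are above the knob head: they cover it in the wrist view and end at its top, row 185, in the scene view. So the real fingertip height is about 4 cm above what the telemetry implies. I'll reopen and lower in small steps, watching the force.

```bash
python3 -m handwheel '[{"grip":-1,"travel":[0,0,0],"spin":0},{"grip":-1,"travel":[0,0,0],"spin":0},{"grip":-1,"travel":[0,0,0],"spin":0},{"grip":-1,"travel":[0,0,0],"spin":0},{"grip":-1,"travel":[0,0,0],"spin":0},{"grip":-1,"travel":[0,0,0],"spin":0},{"grip":-1,"travel":[0,0,0],"spin":0},{"grip":-1,"travel":[0,0,0],"spin":0}]'
python3 -m handwheel '[{"grip":-1,"travel":[0,0,0.15],"spin":0},{"grip":-1,"travel":[0,0,0],"spin":0}]'
python3 -m handwheel '[{"grip":-1,"travel":[0,0,0.12],"spin":0},{"grip":-1,"travel":[0,0,0],"spin":0}]'
python3 - <<'E'
from h import *
b=viewer.capture('scene')[140:220,160:250]
a=viewer.capture('wrist')[130:340,120:380]
cv2.imwrite('pics/w6.png',np.hstack([cv2.resize(a,(400,400),interpolation=2),cv2.resize(b,(400,400),interpolation=2)])[:,:,::-1])
E
```

```text
time_s: 9.4
tcp_pos: [0.6355, -0.147, 0.0194]
eef_rot: [180.0, 0.0, -0.1]
contact_force: [0.1, -0.5, 0.9]
gripper_width: 0.0761
gripper_force: 0.0
time_s: 9.65
tcp_pos: [0.6352, -0.147, 0.0152]
eef_rot: [-180.0, 0.0, -0.1]
contact_force: [0.1, -0.2, -0.7]
gripper_width: 0.0872
gripper_force: 0.0
time_s: 9.9
tcp_pos: [0.6353, -0.147, 0.0123]
eef_rot: [180.0, 0.0, -0.1]
contact_force: [-0.0, 0.7, 0.5]
gripper_width: 0.0878
gripper_force: 0.0
```

View pics/w6.png

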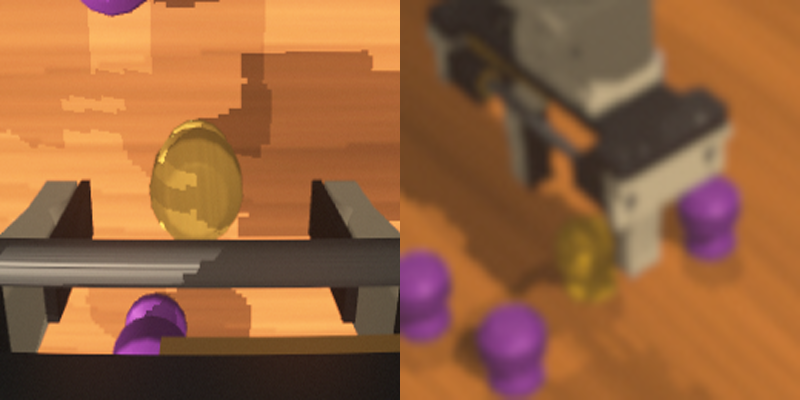

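```bash
python3 - <<'E'
from h import *
c=viewer.calibration('scene');T=np.linalg.inv(np.array(c['T']))
def pr(p):
    q=T@np.r_[p,1];x,y=q[0]/q[2],q[1]/q[2];k=1+c['k1']*(x*x+y*y);return np.round([c['fx']*x*k+c['cx'],c['fy']*y*k+c['cy']],1)
for x in (.615,.635,.645):
  for z in (.004,.025,.035,.045): print(x,z,'left outer',pr([x,-.147+.06,z]), 'right',pr([x,-.147-.06,z]))
E
```

```text
0.615 0.004 left outer [221.4 201.7] right [195.1 181.5]
0.615 0.025 left outer [221.  195.8] right [194.5 175.8]
0.615 0.035 left outer [220.9 193. ] right [194.2 173. ]
0.615 0.045 left outer [220.8 190.1] right [193.9 170.2]
0.635 0.004 left outer [215.7 204.9] right [189.5 184.4]
0.635 0.025 left outer [215.3 199.1] right [188.8 178.6]
0.635 0.035 left outer [215.1 196.2] right [188.5 175.9]
0.635 0.045 left outer [214.9 193.4] right [188.2 173. ]
0.645 0.004 left outer [212.8 206.6] right [186.7 185.8]
0.645 0.025 left outer [212.3 200.7] right [186.  180.1]
0.645 0.035 left outer [212.1 197.9] right [185.6 177.3]
0.645 0.045 left outer [211.9 195. ] right [185.3 174.5]
```

Projecting the finger tips into the scene view puts them at z≈0.043 for a reported TCP of 0.012. The fingers are therefore really about 40 mm higher than stated, and need to go roughly 33 mm lower.

```bash
python3 -m handwheel '[{"grip":-1,"travel":[0,0,0.4],"spin":0},{"grip":-1,"travel":[0,0,0],"spin":0}]'
python3 -m handwheel '[{"grip":-1,"travel":[0,0,0.4],"spin":0},{"grip":-1,"travel":[0,0,0],"spin":0}]'
python3 -m handwheel '[{"grip":-1,"travel":[0.05,0,0.2],"spin":0},{"grip":-1,"travel":[0,0,0],"spin":0}]'
```

```text
time_s: 10.25
tcp_pos: [0.6346, -0.147, 0.0015]
eef_rot: [-180.0, 0.1, -0.1]
contact_force: [0.2, 0.4, -0.6]
gripper_width: 0.0878
gripper_force: 0.0
time_s: 10.5
tcp_pos: [0.6347, -0.1469, -0.0085]
eef_rot: [-180.0, 0.1, -0.1]
contact_force: [-0.7, -0.9, 0.4]
gripper_width: 0.0877
gripper_force: 0.0
time_s: 10.75
tcp_pos: [0.6366, -0.147, -0.0127]
eef_rot: [-180.0, 0.0, -0.1]
contact_force: [0.2, -0.5, 0.4]
gripper_width: 0.0878
gripper_force: 0.0
```

```bash
python3 -m handwheel '[{"grip":-1,"travel":[0,0,0.2],"spin":0},{"grip":-1,"travel":[0,0,0.15],"spin":0},{"grip":-1,"travel":[0,0,0],"spin":0}]'
python3 -m handwheel '[{"grip":1,"travel":[0,0,0],"spin":0},{"grip":1,"travel":[0,0,0],"spin":0},{"grip":1,"travel":[0,0,0],"spin":0},{"grip":1,"travel":[0,0,0],"spin":0},{"grip":1,"travel":[0,0,0],"spin":0},{"grip":1,"travel":[0,0,0],"spin":0},{"grip":1,"travel":[0,0,0],"spin":0}]' 20
```

```text
time_s: 11.12
tcp_pos: [0.6364, -0.147, -0.0215]
eef_rot: [180.0, 0.0, -0.1]
contact_force: [0.2, -0.6, -0.3]
gripper_width: 0.0879
gripper_force: 0.0
time_s: 12.0
tcp_pos: [0.6369, -0.1469, -0.021]
eef_rot: [-180.0, -0.0, -0.1]
contact_force: [0.1, -0.5, 0.9]
gripper_width: 0.0385
gripper_force: 20.0
```

Gripped, with 20 N at a 38.5 mm opening. Lift it and carry it to the seat at (0.4835, 0.035).

```bash
python3 -m handwheel '[{"grip":1,"travel":[0,0,-0.4],"spin":0},{"grip":1,"travel":[0,0,-0.8],"spin":0},{"grip":1,"travel":[0,0,-0.8],"spin":0},{"grip":1,"travel":[0,0,-0.8],"spin":0},{"grip":1,"travel":[-0.4,-0.4,-0.4],"spin":0},{"grip":1,"travel":[-0.8,-0.9,0],"spin":0},{"grip":1,"travel":[-0.8,-0.9,0],"spin":0},{"grip":1,"travel":[-0.8,-0.9,0],"spin":0}]'
python3 -m handwheel '[{"grip":1,"travel":[-0.8,-0.9,0],"spin":0},{"grip":1,"travel":[-0.8,-0.9,0],"spin":0},{"grip":1,"travel":[-0.8,-0.9,0],"spin":0},{"grip":1,"travel":[-0.7,-0.9,0],"spin":0},{"grip":1,"travel":[-0.3,-0.6,0],"spin":0},{"grip":1,"travel":[0,0,0],"spin":0}]'
python3 - <<'E'
from h import *
s=telemetry.get_state();save('wrist','w7')
print(s['tcp_pos'],s['gripper_width'],s['gripper_force'])
for t,z in [('bare_seat',.02),('loose_brass',s['tcp_pos'][2]+.048)]:
    for r in models.find_in('wrist',t)[:5]: print(t,round(r['p'],2),np.round(r['position']),at('wrist',r['position'],z,s).round(3))
E
```

```text
time_s: 13.0
tcp_pos: [0.5653, -0.0685, 0.0589]
eef_rot: [-180.0, 0.0, -0.1]
contact_force: [0.5, -1.1, -0.7]
gripper_width: 0.0387
gripper_force: 20.0
time_s: 13.75
tcp_pos: [0.4818, 0.0367, 0.0592]
eef_rot: [-180.0, -0.0, -0.0]
contact_force: [0.4, -0.9, -1.6]
gripper_width: 0.0384
gripper_force: 20.0
[0.48181931 0.03672281 0.05920424] 0.03839852679149334 20.00011089272448
bare_seat 0.74 [198. 189.] [0.493 0.08  0.02 ]
loose_brass 0.96 [450. 112.] [ 0.558 -0.064  0.107]
```

View pics/w7.png

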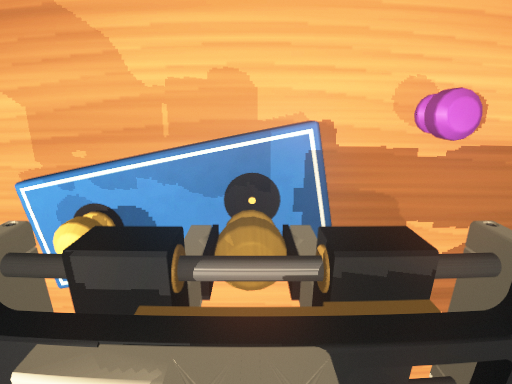

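The knob is held upright with its head centre near (251,251), and the backplate's dot shows at (252,200).

```bash
python3 - <<'E'
from h import *
s=telemetry.get_state()
print(at('wrist',[252,200],.02,s),at('wrist',[251,249],.059+.021+.034,s),at('wrist',[251,211],.059+.021+.030,s),s['tcp_pos'])
E
```

```text
[0.48409094 0.03301401 0.02      ] [0.48710091 0.03411333 0.114     ] [0.50703981 0.03409714 0.11      ] [0.48243649 0.03564441 0.05891155]
```

```bash
python3 -m handwheel '[{"grip":1,"travel":[-0.08,0.04,0.6],"spin":0},{"grip":1,"travel":[0,0,0.6],"spin":0},{"grip":1,"travel":[0,0,0.5],"spin":0},{"grip":1,"travel":[0,0,0.3],"spin":0},{"grip":1,"travel":[0,0,0.2],"spin":0},{"grip":1,"travel":[0,0,0],"spin":0}]'
```

```text
time_s: 14.65
tcp_pos: [0.4801, 0.0347, 0.0037]
eef_rot: [180.0, 0.0, -0.1]
contact_force: [-0.2, -1.1, -1.5]
gripper_width: 0.0387
gripper_force: 20.0
```

```bash
python3 -m handwheel '[{"grip":1,"travel":[0.04,0,0.08],"spin":0},{"grip":1,"travel":[0,0,0.08],"spin":0},{"grip":1,"travel":[0,0,0],"spin":0}]'
```

```text
time_s: 15.02
tcp_pos: [0.4811, 0.0349, -0.0001]
eef_rot: [-180.0, -0.0, -0.1]
contact_force: [0.7, -0.6, -2.6]
gripper_width: 0.0386
gripper_force: 20.0
```

```bash
python3 -m handwheel '[{"grip":1,"travel":[0,0,0.03],"spin":0},{"grip":1,"travel":[0,0,0],"spin":0}]'; python3 -m handwheel '[{"grip":1,"travel":[0,0,0.03],"spin":0},{"grip":1,"travel":[0,0,0],"spin":0}]'
```

```text
time_s: 15.28
tcp_pos: [0.4812, 0.0348, -0.0008]
eef_rot: [-180.0, -0.0, -0.1]
contact_force: [-0.1, 0.1, -1.5]
gripper_width: 0.0386
gripper_force: 20.0
time_s: 15.52
tcp_pos: [0.4813, 0.0349, -0.0011]
eef_rot: [-180.0, -0.0, -0.1]
contact_force: [-1.8, -0.5, 4.8]
gripper_width: 0.0391
gripper_force: 20.0
```

Contact: the vertical force changed from -1.5 to +4.8 N. Release, raise and check.

```bash
python3 -m handwheel '[{"grip":0.1,"travel":[0,0,0],"spin":0},{"grip":-1,"travel":[0,0,0],"spin":0},{"grip":-1,"travel":[0,0,0],"spin":0},{"grip":-1,"travel":[0,0,0],"spin":0},{"grip":-1,"travel":[0,0,0],"spin":0},{"grip":-1,"travel":[0,0,0],"spin":0},{"grip":-1,"travel":[0,0,0],"spin":0},{"grip":-1,"travel":[0,0,0],"spin":0}]'
python3 -m handwheel '[{"grip":-1,"travel":[0,0,-0.4],"spin":0},{"grip":-1,"travel":[0,0,-0.8],"spin":0},{"grip":-1,"travel":[0,0,-1],"spin":0},{"grip":-1,"travel":[0,0,-1],"spin":0},{"grip":-1,"travel":[0,0,-1],"spin":0},{"grip":-1,"travel":[0,0,-1],"spin":0},{"grip":-1,"travel":[-0.8,0,-1],"spin":0},{"grip":-1,"travel":[0,0,0],"spin":0}]'
python3 - <<'E'
from h import *
s=telemetry.get_state();a=save('wrist','w8');b=viewer.capture('scene')[140:260,180:390]
print(s['tcp_pos'])
for t,z in [('loose_brass',.05),('loose_steel',.03)]:
    for r in models.find_in('wrist',t)[:5]: print(t,round(r['p'],2),np.round(r['position']),at('wrist',r['position'],z,s).round(3))
b=cv2.resize(b,(400,229),interpolation=2);a=cv2.resize(a,(400,300))
c=np.zeros((300,800,3),np.uint8);c[:,:400]=a;c[:229,400:]=b
cv2.imwrite('pics/w8.png',c[:,:,::-1])
E
```

```text
time_s: 16.52
tcp_pos: [0.4812, 0.0348, -0.0016]
eef_rot: [-180.0, -0.0, -0.1]
contact_force: [-0.7, 0.2, 0.9]
gripper_width: 0.0878
gripper_force: 0.0
time_s: 17.52
tcp_pos: [0.4615, 0.0352, 0.156]
eef_rot: [-179.9, -0.2, -0.1]
contact_force: [0.4, -0.4, 0.0]
gripper_width: 0.0877
gripper_force: 0.0
[0.46151405 0.03521263 0.15598808]
loose_brass 0.66 [393.  91.] [ 0.557 -0.111  0.05 ]
loose_steel 0.71 [492. 138.] [ 0.511 -0.246  0.03 ]
```

View pics/w8.png

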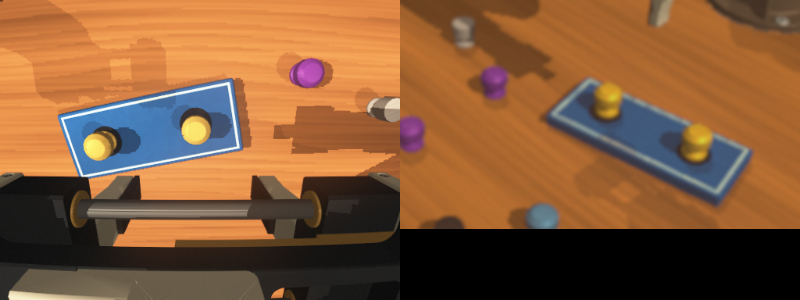

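Both knobs stand upright on the blue front, with the placed one at (251,166) in full-picture pixels. The steel knob hasn't moved. One numeric check, then hand in.

```bash
python3 - <<'E'
from h import *
from plant import close_job
p=at('wrist',[251,166],.055,telemetry.get_state());d=np.hypot(p[0]-.484,p[1]-.0345);print(p,d)
if d<.009: print(close_job())
E
```

```text
[0.48054116 0.03281002 0.055     ] 0.003849624861832715
the job is handed in; nothing more can be done
None
```

The knob fitted on the blue front is brass, so I set the loose brass knob upright on the bare backplate, about 4 mm off centre by the wrist camera, left the steel knob where it stood, and handed the job in.

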